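# Screwdriver into the free bay of the rotating tray

### The arm

A 6-joint arm with a two-finger parallel gripper is mounted at the origin on the work surface. World frame = base frame: x ahead of the robot, y to its left, z up, the work surface at z = 0. Lengths are in m, angles in degrees, forces in N, time in s.
With the tool pointing down it reaches from about 0.25 to 0.725 m from the base axis. Payload 9.7 kg.
Tool frame: the origin (TCP) lies midway between the tips of the shut fingers; the grasp point (between the pads) lies 19 mm behind it (bot.pinch_z is the distance from the TCP to the grasp point, in m); z points along the fingers, y is the line along which they close (so a half turn about z gives the same grasp; the last joint's range is limited). The gripper opens to 85 mm and grips with 20 to 120 N. Pads are 22 mm wide; open, the fingers measure 114 mm over their backs; the gripper's body (76 mm by 85 mm) begins 54 mm behind the grasp point. The pads swing forward as they close: fully open they stand 13 mm farther back than shut.
Start: joints at [74.313, 4.979, 10.078, 95.1, 0, 90], TCP at [0.149, 0.53, 0.231] pointing down, gripper open.
Joint ranges: [-179.16, 179.16], [-48.56, 103.87], [-65.8, 70.77], [-126.05, 130.52], [-82.76, 87.17], [-180, 180]. Speed limits (degrees/s): [127.2, 127.2, 147.25, 180, 180, 180].

### API

Orientations are given as [roll, pitch, yaw] about the fixed x, y, z axes, in that order (R = Rz(yaw) Ry(pitch) Rx(roll)).
In Python, from workcell import sensors, camera, camera_params, ticket, bot gives the robot as it stands.
- The arm moves only by the shell command python3 -m jog 'ROWS' [FORCE]. ROWS is JSON, a list that holds one entry, the list of rows, each a list of 5 numbers: the shift along the world's x, y, z in units of 50 mm (1.0 is 50 mm), then the turn about the world's z in units of 5 degrees (1.0 is 5 degrees), then the opening, from 0 (shut) to 1 (fully open). In form: [[[tx, ty, tz, yaw, grip], ...]]. A call has 1 to 8 rows; each row shifts and turns the commanded pose from where the row before left it; what a row does not reach is not made up. A row lasts 1/10 s, in which the tool goes at most 50 mm and 8.59 degrees, less where a joint would pass 70% of its speed; a pose out of reach is approached as far as the arm can. A call is refused whole if a number of a shift passes 1 or a number of a turn 1, either way. A call with a gripper value outside its range is refused whole. The fingers move at their own pace and stop on an object; FORCE is the grip in N (left out, the last holds). Time passes only in rows, so rows that do not move let the fingers close. It gives the time, the measured TCP pose, the force, the opening and the grip force at its end, in the units of the state.
- sensors.get_obs(): the state, without advancing time (a new reading comes with each control period).
- camera(name): name is "scene" or "side" or "wrist"; returns the picture (420x560x3 uint8, blue, green, red); there is no depth.
- camera_params(name): a dict with "fx", "fy", "cx", "cy" (pixels), "T" (4x4, takes a point from camera to world coordinates); the wrist camera has in their place "tool_from_camera" (4x4, takes a point from camera to tool coordinates, whose origin is the TCP and whose axes are the flange's). Camera axes: x right, y down, z forward; pixel columns grow to the right and rows downward; lengths in m; the calibration is good to about 2 mm. A picture is of the moment at which its call begins: read the wrist's pose just before it. camera_params takes no time and is no camera call.
- ticket.job_done(): hands the job in; it is judged then, once.
The state is a dict: "time": time; "q": joint angles; "qd": joint speeds; "joint_efforts": joint torques, N m; "ee_pos": TCP position; "tcp_rot": TCP orientation; "wrist_force": force on the tool from outside, world axes, zero at the start; "torque": the same for the moment, N m; "opening": finger opening in m; "grasp_force": force on a finger pad.
Only numpy, scipy, OpenCV 4.12 (cv2) and the standard library are available. Lean on these libraries where they do the work, as an engineer would, in place of code of your own. Each camera call takes 0.05 s, during which the arm holds its last target. There are 200 camera calls.

### The job

One of the two bays of the pale grey rotating tray holds a silver phone mid-frame, the other is empty. Pick up the yellow-handled screwdriver from the dark mat and lay it flat in the empty bay, wholly inside its lips and roughly along it: set it down rather than drop it, and leave the mid-frame lying in its own bay without the screwdriver ever touching it.

Things in the scene. Friction and masses are not known exactly. Their poses are not given: they have to be found in the camera images.
- driver: Screwdriver, 150 mm long, 50 g, lying on a dark 2 mm mat at any yaw (not the blue-handled one). Yellow octagonal handle 22 mm across flats, steel shaft 5 mm thick. Origin on its axis at mid-length, 11 mm above what it lies on; x axis along it to the steel tip. Handle from x = -75 (butt) to +10 mm, shaft on to +75 mm; centre of mass near x = -17 mm.
- frame: Silver aluminium phone mid-frame, flat, 147 x 72 x 8 mm, 60 g, lying loose in one of the tray's two bays, with its long side (x axis) along the bay; either bay may have it. Origin at the centre of its underside, z up.
- bay_a (a point): Floor centre of one of the two equal bays of the pale grey round tray (316 mm across), which lies at any yaw. Bay 190 mm long (x axis) by 110 mm wide (y), z up; floor 22 mm above the desk, lips 10 mm high and 4 mm thick around it and between the bays. The other bay's centre is at y = -114 mm. The tray turns stiffly (0.12 N m) about its centre (y = -57 mm); it need not be turned.
- bay_b (a point): Floor centre of the tray's other bay, of the same size; axes as for the first bay, whose centre is at y = +114 mm from here.
Not all that is in view belongs to the job. What is meant by the driver is not red, and is the larger of those in its own colour. Of the things that look like the frame, the smaller one is meant.

How it is judged:
By the outcome, as a careful person would: the job done as asked, in the order asked, and still so for the second after the job is handed in, with the robot touching nothing.
It also fails if it takes over 37 s, if anything falls off the work surface, if the arm or the gripper's body presses on something with over 40 N, if the wrist force passes 120 N, or if a joint passes its speed limit or range.

## Working session

There is one attempt and no reset: what is moved stays moved. The work goes in short steps, Python scripts to look and compute and a shell command to move; the robot and the scene stay as the last step left them, time stands still between calls to the robot, and variables do not carry over. Pictures are saved under pics/ and viewed, at most 10 in all, crops included, and the job is handed in when it is done.

```bash
mkdir -p pics; ls
cat > h.py <<'E'
import numpy as np, cv2
from scipy.spatial.transform import Rotation as R
from workcell import sensors, camera, camera_params, ticket, bot
def camT(name):
    p=camera_params(name)
    if 'T' in p: return p,np.array(p['T'])
    o=sensors.get_obs(); T=np.eye(4); T[:3,:3]=R.from_euler('xyz',o['tcp_rot'],degrees=True).as_matrix(); T[:3,3]=o['ee_pos']
    return p,T@np.array(p['tool_from_camera'])
def ray(p,T,uv,z):
    d=T[:3,:3]@np.array([(uv[0]-p['cx'])/p['fx'],(uv[1]-p['cy'])/p['fy'],1]); o=T[:3,3]
    return o+d*(z-o[2])/d[2]
def snap(name,f):
    p,T=camT(name); im=camera(name); cv2.imwrite('pics/'+f,im); np.savez('pics/'+f+'.npz',T=T,**{k:p[k] for k in('fx','fy','cx','cy')}); return im
def pt(f,uv,z):
    d=np.load('pics/'+f+'.npz'); return ray(d,d['T'],uv,z)
E
python3 - <<'E'
from h import *
a=snap('scene','s1.png'); b=snap('wrist','w1.png')
print(sensors.get_obs())
E
```

```text
pics
{'time': 0.1, 'q': array([ 7.43148251e+01,  5.00732181e+00,  1.00395793e+01,  9.50987880e+01,
       -3.79525830e-04,  9.00005497e+01]), 'qd': array([ 0.08895961, -0.01651335,  0.13124768,  0.06942697, -0.03403942,
        0.13098603]), 'joint_efforts': array([ 3.96957903e-04, -5.21561873e+01,  4.65654051e+01,  1.60446041e-02,
       -1.12783229e-05,  7.14502249e-06]), 'ee_pos': array([0.14864175, 0.5293286 , 0.23066522]), 'tcp_rot': array([-1.79933470e+02,  3.80163903e-04,  1.64314276e+02]), 'wrist_force': array([-0.03140752,  0.44205693, -0.52142471]), 'torque': array([ 0.02055851, -0.01100755,  0.01426744]), 'grasp_force': 0.0, 'opening': 0.08558063526174879}
```

View pics/s1.png

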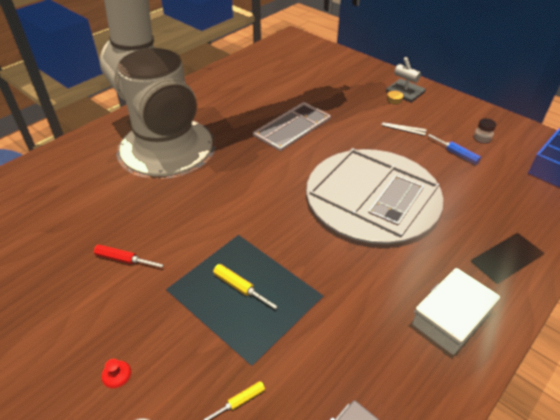

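View pics/w1.png

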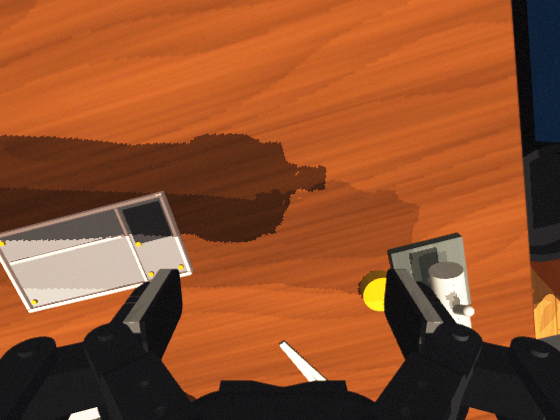

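The scene shows the yellow driver on the mat, from butt (216,270) to tip (275,307). The tray is centred near (374,193), with the frame in the right bay (about (398,198)) and the left bay empty. I'll enlarge this for better readings.

Run:
```python
from h import *
a=cv2.imread('pics/s1.png'); c=a[140:320,200:460]
cv2.imwrite('pics/c1.png',cv2.resize(c,(780,540),interpolation=cv2.INTER_CUBIC))
```

```text
(no output)
```

View pics/c1.png

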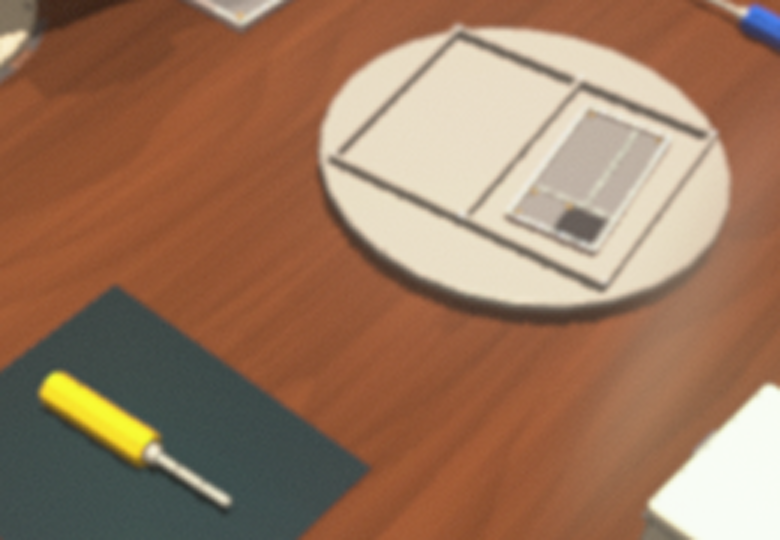

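In the crop, the lips' corners are (458,30), (334,157), (468,214), (578,83), (605,288) and (713,134). The driver's butt is at (50,388), its ferrule at (150,450) and its tip at (228,502).

Run:
```python
from h import *
f=lambda u,v,z: pt('s1.png',(200+(u+.5)/3-.5,140+(v+.5)/3-.5),z)
A,B,C,D,E,F=[f(u,v,.032) for u,v in[(458,30),(334,157),(468,214),(578,83),(605,288),(713,134)]]
np.set_printoptions(precision=4,suppress=True)
print('empty',(A+B+C+D)/4,'full',(C+D+E+F)/4,'long',A-B,D-C,F-E,np.degrees(np.arctan2(*(A-B)[[1,0]])),np.degrees(np.arctan2(*(D-C)[[1,0]])),'wide',B-C,E-C,np.linalg.norm(A-B),np.linalg.norm(E-B))
b,m,t=f(50,388,.013),f(150,450,.013),f(228,502,.013)
print(b,m,t,np.linalg.norm(t-b),np.degrees(np.arctan2(*(t-b)[[1,0]])), 'com',b+(t-b)*58/150)
```

```text
empty [0.4606 0.1966 0.032 ] full [0.5734 0.2094 0.032 ] long [-0.0237  0.192   0.    ] [-0.023   0.1823 -0.    ] [-0.0255  0.1958  0.    ] 97.04898393831 97.20086355668677 wide [-0.1122 -0.0188 -0.    ] [ 0.1142  0.0049 -0.    ] 0.19343930318951538 0.22761463304046936
[ 0.4091 -0.1952  0.013 ] [ 0.4946 -0.1861  0.013 ] [ 0.5589 -0.1814  0.013 ] 0.15042749097232344 5.263704223654163 com [ 0.4671 -0.1899  0.013 ]
```

```bash
python3 -m jog '[[[0.32,-0.72,0,0.21,1],[0.32,-0.72,0,0.21,1],[0.32,-0.72,0,0.21,1],[0.32,-0.72,0,0.21,1],[0.32,-0.72,0,0.21,1],[0.32,-0.72,0,0.21,1],[0.32,-0.72,0,0.21,1],[0.32,-0.72,0,0.21,1]]]'
python3 -m jog '[[[0.32,-0.72,0,0.21,1],[0.32,-0.72,0,0.21,1],[0.32,-0.72,0,0.21,1],[0.32,-0.72,0,0.21,1],[0.32,-0.72,0,0.21,1],[0.32,-0.72,0,0.21,1],[0.32,-0.72,0,0.21,1],[0.32,-0.72,0,0.21,1]]]'
python3 - <<'E'
from h import *
p,T=camT('wrist')
print(sensors.get_obs()['q'],T, [ray(p,T,uv,.013) for uv in[(280,0),(280,210),(280,380),(0,210),(560,210)]])
E
```

```text
time: 0.9
ee_pos: [0.2769, 0.24, 0.2311]
tcp_rot: [180.0, 0.0, 172.8]
wrist_force: [1.0, 0.3, 0.7]
opening: 0.0854
grasp_force: 0.0
time: 1.7
ee_pos: [0.4049, -0.0482, 0.2311]
tcp_rot: [180.0, -0.0, -178.9]
wrist_force: [1.7, 0.4, -0.3]
opening: 0.0853
grasp_force: 0.0
[-6.79770015e+00 -1.43068880e+01 -7.94580094e+00  9.63628219e+01
  3.92850581e-03 -7.93071554e+00] [[-2.07878042e-02  9.51152995e-01  3.08019233e-01  3.25987796e-01]
 [ 9.99783606e-01  2.00171964e-02  5.66162553e-03 -4.95252540e-02]
 [-7.80609415e-04  3.08070272e-01 -9.51363284e-01  3.74768879e-01]
 [ 0.00000000e+00  0.00000000e+00  0.00000000e+00  1.00000000e+00]] [array([ 0.24846266, -0.05383283,  0.013     ]), array([ 0.45038292, -0.05010324,  0.013     ]), array([ 0.6820241 , -0.04582468,  0.013     ]), array([ 0.45679169, -0.35440238,  0.013     ]), array([0.44398256, 0.25379673, 0.013     ])]
```

```bash
python3 -m jog '[[[0.31,-0.71,-0.2,0.21,1],[0.31,-0.71,-0.2,0.21,1],[0.31,-0.71,-0.2,0.21,1],[0.31,-0.71,-0.2,0.21,1],[0,0,0,0,1],[0,0,0,0,1]]]'
python3 - <<'E'
from h import *
snap('wrist','w2.png')
E
```

```text
time: 2.3
ee_pos: [0.4663, -0.1889, 0.1904]
tcp_rot: [179.9, -0.1, -174.8]
wrist_force: [-0.5, 0.5, -0.9]
opening: 0.0853
grasp_force: 0.0
```

View pics/w2.png

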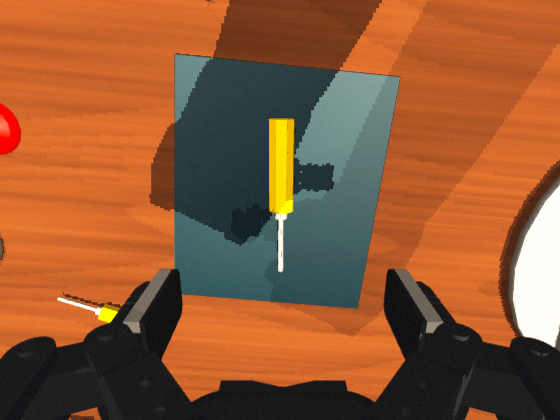

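The driver lies nearly vertical in this view, from the butt centre at (281,120) to the tip at (281,270), with the handle ending near (282,212).

Run:
```python
from h import *
b,t=pt('w2.png',(281,120),.016),pt('w2.png',(281,270),.013)
o=sensors.get_obs()
print(b,t,np.linalg.norm(t-b),np.degrees(np.arctan2(*(t-b)[[1,0]])),b+(t-b)*58/150-o['ee_pos'],bot.pinch_z)
```

```text
[ 0.41284427 -0.19500475  0.016     ] [ 0.56176344 -0.18148144  0.013     ] 0.1495620263832192 5.188783770341029 [ 0.00403995 -0.00147423 -0.17617591] 0.0187
```

```bash
python3 -m jog '[[[0.08,-0.03,-0.6,0,1],[0,0,-0.6,0,1],[0,0,-0.6,0,1],[0,0,-0.6,0,1],[0,0,-0.6,0,1],[0,0,-0.4,0,1],[0,0,-0.28,0,1],[0,0,0,0,1]]]'
python3 -m jog '[[[0,0,0,0,0],[0,0,0,0,0],[0,0,0,0,0],[0,0,0,0,0],[0,0,0,0,0],[0,0,0,0,0],[0,0,0,0,0],[0,0,0,0,0]]]' 40
```

```text
time: 3.15
ee_pos: [0.4698, -0.1889, 0.0062]
tcp_rot: [179.9, -0.1, -174.6]
wrist_force: [-1.0, 0.4, 0.2]
opening: 0.0857
grasp_force: 0.0
time: 3.95
ee_pos: [0.4712, -0.1902, 0.008]
tcp_rot: [-180.0, 0.1, -174.7]
wrist_force: [0.3, 1.5, 5.3]
opening: 0.0205
grasp_force: 40.0
```

```bash
python3 -m jog '[[[0,0,0.2,0,0],[0,0,0.4,0,0],[0,0,0.5,0,0],[0,0,0.5,0,0],[0,0,0.5,0,0],[0,0,0.5,0,0],[0,0,0.2,0,0],[0,0,0,0,0]]]'
python3 -m jog '[[[-0.012,0.449,0,-0.98,0],[-0.012,0.449,0,-0.98,0],[-0.012,0.449,0,-0.98,0],[-0.012,0.449,0,-0.98,0],[-0.012,0.449,0,-0.98,0],[-0.012,0.449,0,-0.98,0]]]'
python3 -m jog '[[[-0.012,0.449,0,-0.98,0],[-0.012,0.449,0,-0.98,0],[-0.012,0.449,0,-0.98,0],[-0.012,0.449,0,-0.98,0],[-0.012,0.449,0,-0.98,0],[-0.012,0.449,0,-0.98,0]]]'
python3 -m jog '[[[-0.012,0.449,0,-0.98,0],[-0.012,0.449,0,-0.98,0],[-0.012,0.449,0,-0.98,0],[-0.012,0.449,0,-0.98,0],[-0.012,0.449,0,-0.98,0],[-0.012,0.449,0,-0.98,0],[0,0,0,0,0],[0,0,0,0,0]]]'
python3 - <<'E'
from h import *
snap('wrist','w3.png');print(sensors.get_obs()['q'])
E
```

```text
time: 4.75
ee_pos: [0.4713, -0.1903, 0.1486]
tcp_rot: [-179.9, 0.1, -174.7]
wrist_force: [-0.0, -0.6, -0.4]
opening: 0.0207
grasp_force: 39.3
time: 5.35
ee_pos: [0.4664, -0.0544, 0.1456]
tcp_rot: [-180.0, -0.1, 155.7]
wrist_force: [0.0, 0.6, 0.2]
opening: 0.0206
grasp_force: 39.3
time: 5.95
ee_pos: [0.4628, 0.0802, 0.1456]
tcp_rot: [-179.9, -0.1, 126.3]
wrist_force: [-0.3, 0.8, 0.0]
opening: 0.0207
grasp_force: 39.3
time: 6.75
ee_pos: [0.4593, 0.214, 0.1459]
tcp_rot: [-179.9, 0.1, 97.3]
wrist_force: [-1.5, 0.5, -1.2]
opening: 0.0207
grasp_force: 39.3
[ 2.49376060e+01 -1.71488375e+00 -6.17747254e+00  8.56397953e+01
 -1.32596551e-02  1.07729316e+02]
```

View pics/w3.png

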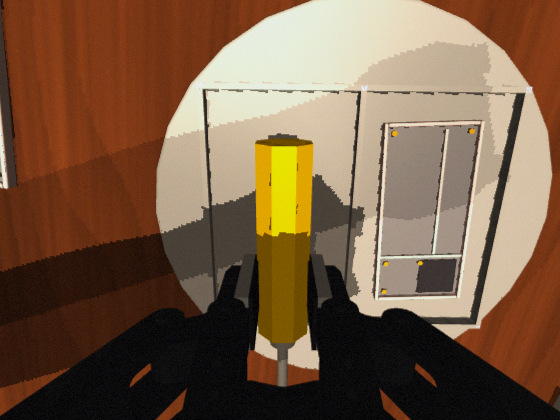

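The driver is held upright in view (butt at (284,140)). The lips' far corners are at (204,87), (361,89) and (528,90), with the near right corner at (479,325). The empty bay sits directly beneath the driver.

Run:
```python
from h import *
A,D,F,E=[pt('w3.png',u,.032) for u in[(204,87),(361,89),(528,90),(479,325)]]
L,M=pt('w3.png',(214,260),.032),pt('w3.png',(348,260),.032)
an=lambda v:np.degrees(np.arctan2(v[1],v[0]))
print(A,D,F,E,np.linalg.norm(F-E),np.linalg.norm(D-A),'ang',an(F-E),an(A-L),an(D-M),an(F-A)+90)
l=(F-E)[:2]/np.linalg.norm((F-E)[:2]); w=np.array([l[1],-l[0]])
c=((A+D)/2)[:2]-l*.097
print('c',c,'grasp target',c+.017*l,'butt',pt('w3.png',(284,140),.152))
```

```text
[0.39475843 0.28705089 0.032     ] [0.50310379 0.29961909 0.032     ] [0.61836939 0.31373965 0.032     ] [0.64224613 0.12177763 0.032     ] 0.19344124823063014 0.10907189175178982 ang 97.09018209118543 96.84541601476161 96.66809851363645 96.80625699717268
c [0.46090396 0.19707674] grasp target [0.45880563 0.21394674] butt [0.45215794 0.27402933 0.152     ]
```

```bash
python3 -m jog '[[[0,0,-0.4,0,0],[0,0,-0.5,0,0],[0,0,-0.5,0,0],[0,0,-0.4,0,0],[0,0,-0.3,0,0],[0,0,-0.15,0,0],[0,0,-0.05,0,0],[0,0,0,0,0]]]'
python3 -m jog '[[[0,0,-0.02,0,0],[0,0,-0.02,0,0],[0,0,0,0,0]]]'
```

```text
time: 7.6
ee_pos: [0.4601, 0.214, 0.0327]
tcp_rot: [180.0, -0.0, 97.1]
wrist_force: [-0.0, 0.2, -0.5]
opening: 0.0207
grasp_force: 39.3
time: 7.9
ee_pos: [0.4601, 0.2142, 0.0306]
tcp_rot: [180.0, -0.0, 97.1]
wrist_force: [0.1, 0.2, -0.8]
opening: 0.0208
grasp_force: 39.3
```

```bash
python3 -m jog '[[[0,0,-0.02,0,0],[0,0,-0.01,0,0],[0,0,0,0,0]]]'
python3 -m jog '[[[0,0,-0.02,0,0],[0,0,0,0,0]]]'
python3 -m jog '[[[0,0,-0.01,0,0],[0,0,0,0,0]]]'
python3 - <<'E'
from h import *
a=snap('side','d1.png')
E
```

```text
time: 8.2
ee_pos: [0.4598, 0.2141, 0.0287]
tcp_rot: [-180.0, 0.0, 97.1]
wrist_force: [-0.1, 0.2, -0.3]
opening: 0.0209
grasp_force: 39.3
time: 8.4
ee_pos: [0.46, 0.2142, 0.028]
tcp_rot: [180.0, -0.0, 97.1]
wrist_force: [-1.5, -1.0, 2.6]
opening: 0.0207
grasp_force: 39.7
time: 8.6
ee_pos: [0.46, 0.2142, 0.028]
tcp_rot: [180.0, -0.0, 97.1]
wrist_force: [-2.7, -1.3, 5.9]
opening: 0.0211
grasp_force: 40.2
```

View pics/d1.png

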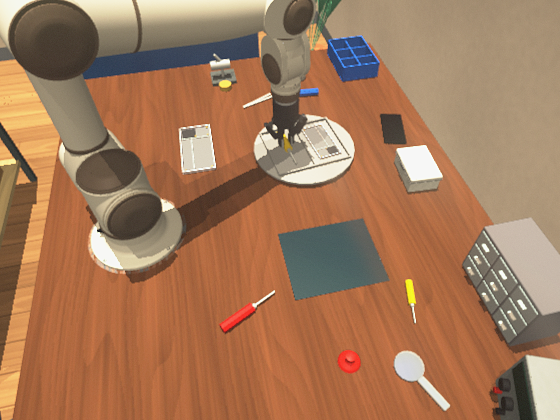

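The side view shows the driver in the empty bay under the gripper, and the 5.9 N wrist force means it has reached the floor. Next I'll open the gripper partway and rise.

```bash
python3 -m jog '[[[0,0,0.01,0,0.3],[0,0,0,0,0.3],[0,0,0,0,0.48],[0,0,0,0,0.48],[0,0,0,0,0.48],[0,0,0,0,0.48]]]'
python3 -m jog '[[[0,0,0.1,0,0.48],[0,0,0.3,0,0.48],[0,0,0.5,0,0.48],[0,0,0.6,0,0.48],[0,0,0.6,0,0.48],[0,0,0.6,0,0.48],[0,0,0,0,0.48]]]'
python3 - <<'E'
from h import *
snap('wrist','w4.png')
E
```

```text
time: 9.25
ee_pos: [0.4599, 0.2141, 0.0277]
tcp_rot: [-180.0, 0.0, 97.1]
wrist_force: [0.4, 0.1, 0.1]
opening: 0.041
grasp_force: 0.0
time: 9.95
ee_pos: [0.4615, 0.2148, 0.1685]
tcp_rot: [179.6, -0.1, 97.1]
wrist_force: [-0.3, -0.4, -0.6]
opening: 0.0412
grasp_force: 0.0
```

View pics/w4.png

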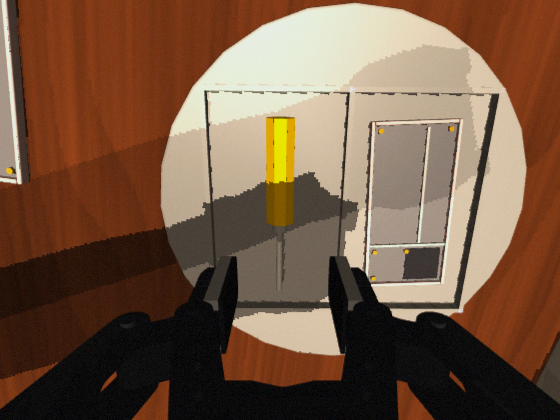

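The driver lies in the left bay along its length, from butt (281,118) to tip (279,292). It is clear of the lips at rows 93 and 305 and columns 208 and 345. The frame is undisturbed in its own bay.

```bash
python3 -c "
from workcell import ticket
print(ticket.job_done())"
```

```text
the job is handed in; nothing more can be done
None
```

The yellow screwdriver is lying flat along the empty bay, wholly inside its lips; the mid-frame was never touched, and the job was handed in at about 10 s.

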